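# Swing the drilling vice round to 60 degrees

### The job

Two swivel vices stand on the workbench. Turn the one that holds the pine block until its scale reads 60 degrees against the red index line, ready for drilling, and let go; leave the vice with the copper pipe set as it is.

Things in the scene. Friction and masses are not known exactly. Their poses are not given: they have to be found in the camera images.
- pine_vice (a joint): Scale reading (rad) of the swivel vice whose jaws hold a pale pine block. Grows turning counter-clockwise seen from above; 60 degrees = 1.047. Stops at -5 and 95 degrees; light steady friction (0.15 N m), stays where left. Scale on the black ring, 140 mm across, that turns with the vice: long red mark 0, white marks each 10 degrees going clockwise; 30, 60, 90 long with 1, 2, 3 yellow dots.
- pine_vice_grip (a point): Grip place: on the vertical turning axis, 75 mm above the bench, amid the pine block; turns with the vice. x along the vice to the fixed jaw and zero mark (screw and tee handle on -x, 70 mm out), y across, z up. Block and jaws are one rigid piece 44 mm wide along y, sides flush and free to pinch from above, 74 mm along x; jaws 44 to 82 mm above the bench, block top 100 mm. Bed below, 36 mm wide.
- pine_vice_index (a point): Middle of the red index line (30 mm, radial) on the white tab of the fixed round steel foot (156 mm across plus a bolted lug at each side) of the vice with the pine block; 22 mm above the bench, as is the ring's top, 89 mm from the turning axis. Frame of the foot: x from the axis outwards along the line, z up. The foot does not move.
- pipe_vice_zero (a point): Red zero mark on the ring of the other vice, which is alike (same foot, ring, jaws, turns as freely) but holds an upright copper pipe 26 mm across, its top 102 mm above the bench. The mark is 61 mm from that vice's turning axis, 23 mm above the bench, and turns with it; x points outwards from the axis, z up. This vice must stay as it is set.
Not all that is in view belongs to the job. Leave any green or purple look-alike of the part that bears pine_vice alone.

How it is judged:
At the end, for the whole second after the job is handed in: The vice with the pine block stands still with its scale reading 60 degrees, within 10 degrees either way, and the vice with the copper pipe is still set as it was, its zero mark within 11 mm (about 10 degrees) of where it started (value of joint pine_vice between 0.8727 and 1.2217 rad and velocity of joint pine_vice between -0.05 and 0.05 rad/s and distance of pipe_vice_zero from where it was at the start of the episode below 0.011 m); the robot touches nothing.
It fails at once if the vice with the copper pipe is turned by more than about 10 degrees (zero mark moved 11 mm) (distance of pipe_vice_zero from where it was at the start of the episode above 0.011 m).
It also fails if it takes over 32 s, if anything falls off the work surface, if the arm or the gripper's body presses on something with over 40 N, if the wrist force passes 120 N, or if a joint passes its speed limit or range.

### The arm

A 6-joint arm with a two-finger parallel gripper is mounted at the origin on the work surface. World frame = base frame: x ahead of the robot, y to its left, z up, the work surface at z = 0. Lengths are in m, angles in rad, forces in N, time in s.
With the tool pointing down it reaches from about 0.325 to 0.75 m from the base axis. Payload 7.6 kg.
Tool frame: the origin (TCP) lies at the very end of the fingers, on their centre line; the grasp point (between the pads) lies 19 mm behind it; z points along the fingers, x is the direction in which the jaws open and shut, and the axes are right-handed (so a half turn about z gives the same grasp; the last joint's range is limited). The gripper opens to 85 mm and grips with 20 to 120 N. Pads are 22 mm wide; open, the fingers measure 114 mm over their backs; the gripper's body (76 mm by 85 mm) begins 54 mm behind the grasp point. The pads swing forward as they close: fully open they stand 13 mm farther back than shut.
Start: joints at [1.279, 0.052, 1.401, -0, 1.689, -0.07], TCP at [0.115, 0.512, 0.231] pointing down, gripper open.
Joint ranges: [-2.9, 2.9], [-0.91, 2.17], [0.12, 2.37], [-1.06, 4.2], [0.26, 2.73], [-2.93, 2.93]. Speed limits (rad/s): [2.57, 2.57, 3.01, 3.14, 3.14, 3.14].

### API

Orientations are given as a rotation vector (axis times angle).
In Python, from cell import * gives the robot as it stands.
- The arm moves only by the tool jog_arm, never from a script. Its argument "rows" is text: rows parted by semicolons, each of 5 numbers parted by spaces: the shift along the tool's x, y, z in mm, then the turn about the tool's z in degrees, then the gripper command: -1 is shut, 1 is fully open, values between are in proportion. In form: tx ty tz yaw jaw; .... A call has 1 to 5 rows; each row shifts and turns the pose as measured when the row begins, along the tool's axes as they then stand; what a row does not reach is not made up. A row lasts 1/8 s, in which the tool goes at most 62.5 mm and 10.7 degrees, less where a joint would pass 70% of its speed; a pose out of reach is approached as far as the arm can. A call with a gripper value outside its range is refused whole. The fingers move at their own pace and stop on an object; "newtons" is the grip in N (left out, the last holds). Time passes only in rows, so rows that do not move let the fingers close. It gives the time, the measured TCP pose, the force and the opening at its end, in the units of the state.
- get_obs(): the state, without advancing time (a new reading comes with each control period).
- snapshot(name): name is "scene" or "top" or "wrist"; returns the picture (480x640x3 uint8, blue, green, red); there is no depth.
- calibration(name): a dict with "intrinsics" (3x3 intrinsics, pixels), "dist_coeffs" ([k1, k2, p1, p2, k3] as OpenCV has them; the pictures are not rectified), "xyz" and "rotation" of the camera in the world. Camera axes: x right, y down, z forward; pixel columns grow to the right and rows downward; lengths in m; the calibration is good to about 2 mm. A picture is of the moment at which its call begins: read the wrist's pose just before it. calibration takes no time and is no camera call; for the wrist camera it gives the pose at the moment of the call.
- job_done(): hands the job in, once; it reports no verdict.
The state is a dict: "time": time; "qpos": joint angles; "joint_vel": joint speeds; "effort": joint torques, N m; "tool_pos": TCP position; "tool_rot": TCP orientation; "wrist_force": force on the tool from outside, world axes, zero at the start; "ft_torque": the same for the moment, N m; "width": finger opening in m.
Only numpy, scipy, OpenCV 4.12 (cv2) and the standard library are available. Lean on these libraries where they do the work, as an engineer would, in place of code of your own. Each camera call takes 0.05 s, during which the arm holds its last target.

## Working session

There is one attempt and no reset: what is moved stays moved. The work goes in short steps, Python scripts to look and compute and a tool call to move; the robot and the scene stay as the last step left them, time stands still between calls to the robot, and variables do not carry over. Pictures are saved under pics/ and viewed, and the job is handed in when it is done.

Besides the shell and the picture viewer there is one more tool, called by a JSON object that holds its "method" and its "body". jog_arm: Moves the arm, as the interface text tells. Its arguments: {"type":"object","properties":{"rows":{"type":"string"},"newtons":{"type":"number"}},"required":["rows"]}

```bash
mkdir -p pics; ls
python3 - <<'E'
from cell import *
import cv2
print(get_obs())
for n in ("scene","top","wrist"):
    c=calibration(n); print(n,c)
    cv2.imwrite(f"pics/{n}0.png",snapshot(n))
E
```

```text
pics
{'time': 0.0, 'qpos': array([ 1.27866993e+00,  5.28251751e-02,  1.40175844e+00,  1.15324483e-05,
        1.68858079e+00, -7.02977401e-02]), 'joint_vel': array([ 5.03865325e-04,  4.71860306e-05,  1.48377622e-04, -1.14213194e-03,
        1.59235660e-05,  1.86101208e-04]), 'effort': array([-4.36520786e-04, -3.81671369e+01, -3.60183799e+01, -8.71131988e-05,
        6.13111159e-03, -2.64628392e-05]), 'tool_pos': array([0.11539225, 0.51184808, 0.23046147]), 'tool_rot': array([ 2.45298436e+00,  1.96135609e+00, -2.04146546e-03]), 'wrist_force': array([0.28042247, 0.06832559, 0.34757812]), 'ft_torque': array([ 0.02559336,  0.04295417, -0.00451262]), 'width': 0.08534181048398702}
scene {'intrinsics': array([[453.45503837,   0.        , 323.31426399],
       [  0.        , 453.45503837, 239.30261323],
       [  0.        ,   0.        ,   1.        ]]), 'dist_coeffs': array([-0.08596806,  0.        ,  0.        ,  0.        ,  0.        ]), 'xyz': array([0.79235737, 0.56520983, 0.75906433]), 'rotation': array([-0.71996713, -2.66486074,  1.085436  ])}
top {'intrinsics': array([[487.44914496,   0.        , 318.26907301],
       [  0.        , 487.44914496, 235.17931302],
       [  0.        ,   0.        ,   1.        ]]), 'dist_coeffs': array([-0.11129146,  0.        ,  0.        ,  0.        ,  0.        ]), 'xyz': array([ 0.2500238 , -0.02005387,  0.98789056]), 'rotation': array([-2.21746272,  1.9466422 , -0.24056973])}
wrist {'intrinsics': array([[331.02896813,   0.        , 314.88915739],
       [  0.        , 331.02896813, 245.39719547],
       [  0.        ,   0.        ,   1.        ]]), 'dist_coeffs': array([0.00369765, 0.        , 0.        , 0.        , 0.        ]), 'xyz': array([0.04613605, 0.52717434, 0.37320674]), 'rotation': array([2.27056927, 1.81768862, 0.25673554])}
```

View pics/scene0.png

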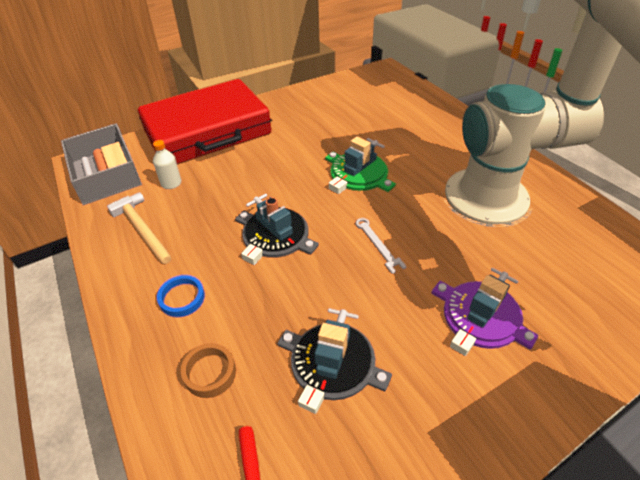

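View pics/top0.png

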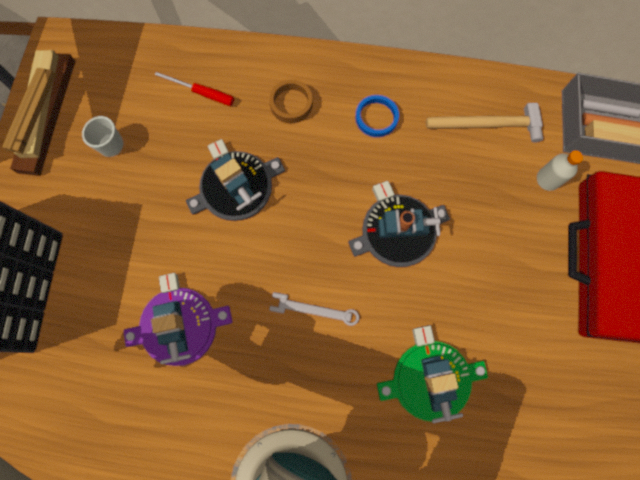

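View pics/wrist0.png

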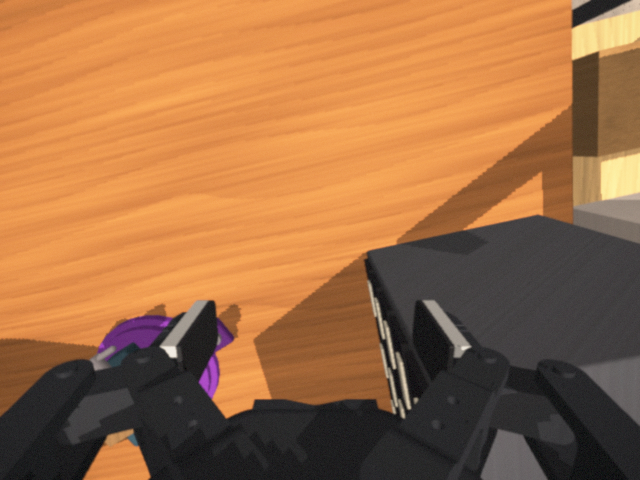

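The pine vice is at about (236,184) in the top picture, with its white tab at (217,149). The pipe vice is at (400,229). The green and purple ones are look-alikes. I'll zoom in to measure.

```bash
cat > h.py <<'E'
from cell import *
import cv2, numpy as np
from scipy.spatial.transform import Rotation as R
def px2w(name,uv,z,c=None):
    c=c or calibration(name)
    p=cv2.undistortPoints(np.array(uv,float).reshape(-1,1,2),c["intrinsics"],c["dist_coeffs"]).reshape(-1,2)
    d=np.c_[p,np.ones(len(p))]@R.from_rotvec(c["rotation"]).as_matrix().T
    z=np.broadcast_to(z,len(p)); t=(z-c["xyz"][2])/d[:,2]
    return c["xyz"]+d*t[:,None]
def w2px(name,P,c=None):
    c=c or calibration(name)
    Rm=R.from_rotvec(c["rotation"]).as_matrix().T
    return cv2.projectPoints(np.array(P,float).reshape(-1,1,3),cv2.Rodrigues(Rm)[0],-Rm@c["xyz"],c["intrinsics"],c["dist_coeffs"])[0].reshape(-1,2)
E
python3 - <<'E'
import cv2
a=cv2.imread("pics/top0.png")[125:235,175:300]; cv2.imwrite("pics/topz.png",cv2.resize(a,None,fx=5.3,fy=5.3,interpolation=cv2.INTER_CUBIC))
a=cv2.imread("pics/scene0.png")[300:420,270:400]; cv2.imwrite("pics/scz.png",cv2.resize(a,None,fx=5,fy=5,interpolation=cv2.INTER_CUBIC))
E
```

```text
(no output)
```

View pics/topz.png

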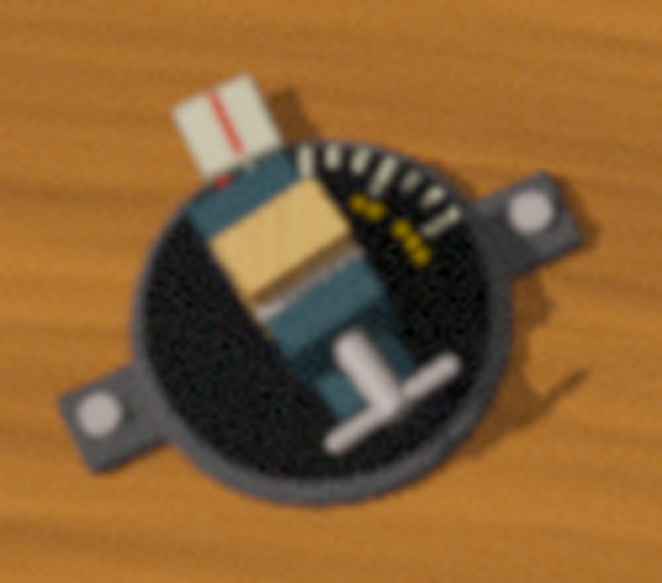

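View pics/scz.png

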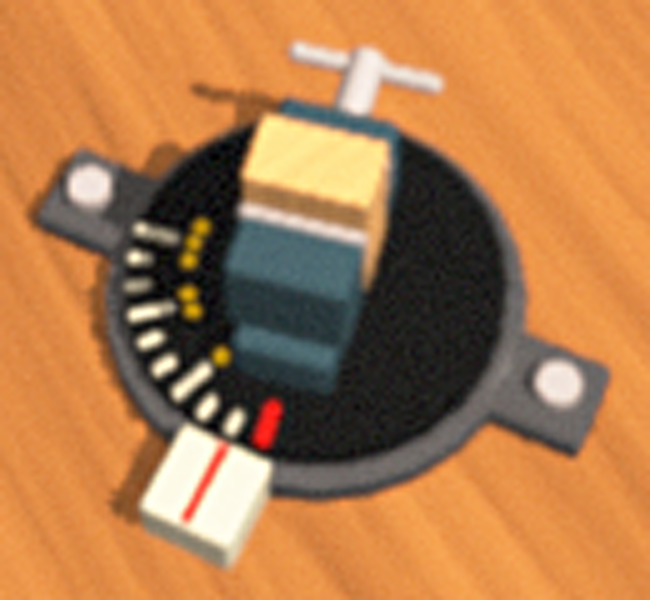

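```bash
cat > fit.py <<'E'
from h import *
from scipy.optimize import least_squares
T=np.array([(214,93),(238,151),(305,160),(380,175),(445,218)])/5.3+[175,125]
S=np.array([(187,520),(222,447),(267,424),(193,380),(152,311),(157,234)])/5+[270,300]
ct,cs=calibration("top"),calibration("scene")
def pts(p):
    x,y,f,th=p
    P=lambda r,a,z:[x+r*np.cos(a),y+r*np.sin(a),z]
    d=np.pi/180
    return np.array([P(.104,f,.022),P(.074,f,.022),P(.061,f+th,.023),P(.061,f+th-30*d,.023),P(.061,f+th-60*d,.023),P(.061,f+th-90*d,.023)])
def res(p):
    q=pts(p)
    return np.r_[(w2px("top",q[[0,1,3,4,5]],ct)-T).ravel(),(w2px("scene",q,cs)-S).ravel()]
i=px2w("top",[(236,184),(218,148)],.022,ct);print(i)
v=i[1]-i[0]
s=least_squares(res,[*i[0,:2],np.arctan2(v[1],v[0]),.2])
p=s.x;print(p,np.degrees(p[2:]),np.round(s.fun.reshape(-1,2),1))
o=get_obs()
M=R.from_rotvec(o["tool_rot"]).as_matrix();print(M)
w=p[2]+p[3]; print("vice x heading",np.degrees(w),"tool x heading",np.degrees(np.arctan2(M[1,0],M[0,0])))
d=np.array([p[0],p[1],.231])-o["tool_pos"];print("tool shift mm",M.T@d*1e3, "reach",np.hypot(*p[:2]))
# block top check
bx=np.array([p[0],p[1],.1]);print(w2px("top",bx),w2px("scene",bx))
# pipe vice
print(px2w("top",[(400,229)],.022,ct))
E
python3 fit.py
```

```text
[[0.57564432 0.19479486 0.022     ]
 [0.65190443 0.24793587 0.022     ]]
[0.58019349 0.20161595 0.59580997 0.1618534 ] [34.1373966   9.27351686] [[-1.6 -1.2]
 [-0.6 -0.8]
 [-1.  -0.4]
 [-0.8 -1.2]
 [-1.9 -0.7]
 [-0.6 -0.8]
 [ 0.4 -1.1]
 [ 0.  -1.1]
 [-0.4 -0.9]
 [-0.1 -1.2]
 [-0.  -1.1]]
[[ 2.19999740e-01  9.75499878e-01 -3.21107894e-04]
 [ 9.75499352e-01 -2.19999956e-01 -1.01663831e-03]
 [-1.06237427e-03 -8.95803795e-05 -9.99999432e-01]]
vice x heading 43.41091345168633 tool x heading 77.29097497592689
tool shift mm [-2.00480325e+02  5.21672922e+02 -1.14699030e-01] reach 0.6142259129303357
[[226.62009441 167.78249599]] [[332.94842469 330.83890606]]
[[ 0.52283825 -0.15614618  0.022     ]]
```

Both cameras agree on the fit: axis at (0.580, 0.202), index heading 34°, reading about 9°, so it needs about +51° counter-clockwise. I'll approach high first.

{"method": "jog_arm", "body": {"rows": "-22 57 0 0 1; -22 57 0 0 1; -22 57 0 0 1; -22 57 0 0 1; -22 57 0 0 1", "newtons": 60}}

```text
time: 0.78
tool_pos: [0.3726, 0.3395, 0.229]
tool_rot: [2.444, 1.972, -0.005]
wrist_force: [0.8, 0.9, 0.8]
width: 0.0853
```

{"method": "jog_arm", "body": {"rows": "0 0 0 10.5 1; 0 0 0 10.5 1; 0 0 0 10.5 1; 0 0 0 10.5 1; 0 0 0 10.5 1"}}

```text
time: 1.4
tool_pos: [0.3761, 0.3353, 0.2268]
tool_rot: [3.069, 0.652, -0.009]
wrist_force: [0.4, 0.9, -0.3]
width: 0.0861
```

{"method": "jog_arm", "body": {"rows": "0 0 0 10.5 1; 0 0 0 10.5 1; 0 0 0 10.5 1; 0 0 0 10.5 1; 0 0 0 10.5 1"}}

```text
time: 2.02
tool_pos: [0.3755, 0.3348, 0.2249]
tool_rot: [3.027, -0.804, -0.008]
wrist_force: [0.4, 0.4, 0.3]
width: 0.0854
```

```bash
cat > go.py <<'E'
import sys
from h import *
x,y,z,h=map(float,sys.argv[1:5])
o=get_obs();M=R.from_rotvec(o["tool_rot"]).as_matrix()
hd=np.degrees(np.arctan2(M[1,0],M[0,0]))
print("t",o["time"],"pos",o["tool_pos"].round(4),"heading",hd.round(1),"tilt",np.degrees(np.arccos(-M[2,2])).round(2),"q",o["qpos"].round(2),"F",o["wrist_force"].round(1),"w",o["width"].round(4))
print("shift mm",(M.T@(np.array([x,y,z])-o["tool_pos"])*1e3).round(1),"yaw",round((hd-h+180)%360-180,1))
E
python3 go.py .580 .2016 .231 -46.6
```

```text
Traceback (most recent call last):
  File "go.py", line 6, in <module>
    print("t",o["time"],"pos",o["tool_pos"].round(4),"heading",hd.round(1),"tilt",np.degrees(np.arccos(-M[2,2])).round(2),"q",o["qpos"].round(2),"F",o["wrist_force"].round(1),"w",o["width"].round(4))
                                                                                                                                                                                   ^^^^^^^^^^^^^^^^
AttributeError: 'float' object has no attribute 'round'
```

```bash
sed -i 's/o\["width"\].round(4)/o["width"]/' go.py
python3 go.py .580 .2016 .231 -46.6
```

```text
t 2.025 pos [0.3755 0.3348 0.2249] heading -29.7 tilt 0.62 q [ 0.66  0.    1.47 -0.    1.69  1.17] F [0.4 0.4 0.3] w 0.08541942500905003
shift mm [243.6  14.3  -6.6] yaw 16.9
```

{"method": "jog_arm", "body": {"rows": "55 3 -2 0 1; 55 3 -2 0 1; 55 3 -2 0 1; 55 3 -2 0 1; 25 3 -2 8 1"}}

```text
time: 2.65
tool_pos: [0.5849, 0.1974, 0.2325]
tool_rot: [2.962, -1.014, -0.011]
wrist_force: [-0.3, 0.2, 0.5]
width: 0.0855
```

```bash
python3 go.py .580 .2016 .2 -46.6
```

```text
t 2.65 pos [0.5849 0.1974 0.2325] heading -37.8 tilt 0.75 q [ 0.27  0.33  1.09 -0.    1.74  0.93] F [-0.3  0.2  0.5] w 0.08549623259821405
shift mm [-6.3 -0.7 32.6] yaw 8.8
```

{"method": "jog_arm", "body": {"rows": "-6 0 30 9 1; 0 0 0 0 1; 0 0 0 0 1"}}

```text
time: 3.02
tool_pos: [0.5814, 0.199, 0.2021]
tool_rot: [2.87, -1.249, -0.01]
wrist_force: [-0.9, -0.6, -0.2]
width: 0.0854
```

```bash
python3 go.py .580 .2016 .056 -46.6
python3 - <<'E'
from h import *
cv2.imwrite("pics/wrist1.png",snapshot("wrist"))
cv2.imwrite("pics/scene1.png",snapshot("scene"))
print(w2px("wrist",[.58,.2016,.1]))
E
```

```text
t 3.025 pos [0.5814 0.199  0.2021] heading -47.0 tilt 0.77 q [ 0.27  0.33  1.15 -0.01  1.68  1.09] F [-0.9 -0.6 -0.2] w 0.08540831626985168
shift mm [ -2.7  -2.7 146. ] yaw -0.4
[[311.04608356 241.86615134]]
```

View pics/wrist1.png

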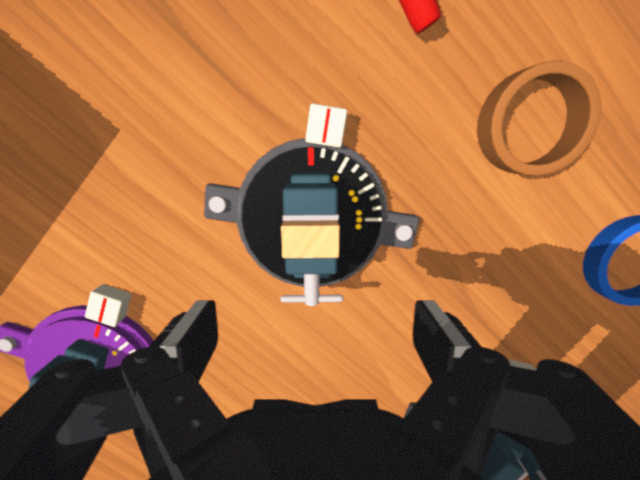

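View pics/scene1.png

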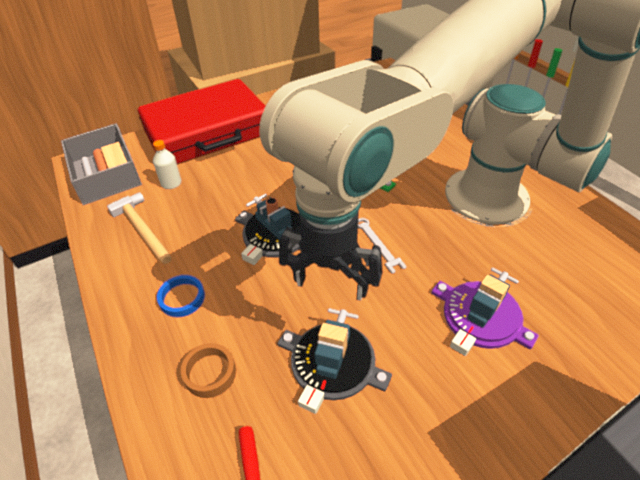

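The block top shows at (310,241) in the wrist picture, and the fit predicted (311,242). The jaws straddle it, so I'll descend.

{"method": "jog_arm", "body": {"rows": "-2.5 -2.5 40 -0.4 1; 0 0 40 0 1; 0 0 40 0 1; 0 0 15 0 1; 0 0 0 0 1"}}

```text
time: 3.75
tool_pos: [0.583, 0.2039, 0.0708]
tool_rot: [2.886, -1.23, 0.004]
wrist_force: [0.5, 0.8, 0.8]
width: 0.0854
```

```bash
python3 go.py .580 .2016 .056 -46.6
```

```text
t 3.75 pos [0.583  0.2039 0.0708] heading -46.2 tilt 0.29 q [ 0.28  0.41  1.31 -0.01  1.42  1.09] F [0.5 0.8 0.8] w 0.08542084450224538
shift mm [-0.5  3.8 14.8] yaw 0.4
```

{"method": "jog_arm", "body": {"rows": "0 3.5 13 0 1; 0 0 0 0 1; 0 0 0 0 0.2; 0 0 0 0 -0.3; 0 0 0 0 -0.3", "newtons": 40}}

```text
time: 4.38
tool_pos: [0.5812, 0.2039, 0.063]
tool_rot: [-2.889, 1.229, -0.006]
wrist_force: [-9.8, 4.8, 4.8]
width: 0.0436
```

```bash
python3 go.py .580 .2016 .056 -46.6
```

```text
t 4.375 pos [0.5812 0.2039 0.063 ] heading -46.1 tilt 0.23 q [ 0.28  0.41  1.32 -0.    1.4   1.08] F [-9.8  4.8  4.8] w 0.04361310338699684
shift mm [0.8 2.5 7. ] yaw 0.5
```

{"method": "jog_arm", "body": {"rows": "0 0 0 -8 -0.3; 0 0 0 -8 -0.3; 0 0 0 -8 -0.3"}}

```text
time: 4.75
tool_pos: [0.5805, 0.2044, 0.0631]
tool_rot: [-3.085, 0.583, -0.004]
wrist_force: [-1.8, 1.2, -0.7]
width: 0.0433
```

```bash
python3 go.py .580 .2016 .06 4.1
```

```text
t 4.75 pos [0.5805 0.2044 0.0631] heading -21.4 tilt 0.16 q [0.28 0.41 1.32 0.   1.4  0.65] F [-1.8  1.2 -0.7] w 0.043329291460967694
shift mm [0.5 2.8 3.1] yaw -25.5
```

Turning smoothly with low force.

{"method": "jog_arm", "body": {"rows": "0 0 0 -8.5 -0.3; 0 0 0 -8.5 -0.3; 0 0 0 -8.5 -0.3; 0 0 0 0 -0.3"}}

```text
time: 5.25
tool_pos: [0.5797, 0.2045, 0.063]
tool_rot: [-3.137, -0.133, -0.001]
wrist_force: [-0.7, -0.3, -1.5]
width: 0.0436
```

```bash
python3 go.py .580 .2016 .06 4.1
python3 - <<'E'
from h import *
cv2.imwrite("pics/wrist2.png",snapshot("wrist"))
E
```

```text
t 5.25 pos [0.5797 0.2045 0.063 ] heading 4.9 tilt 0.11 q [0.28 0.41 1.32 0.   1.4  0.19] F [-0.7 -0.3 -1.5] w 0.043614692160571594
shift mm [0.  2.9 3. ] yaw 0.8
```

View pics/wrist2.png

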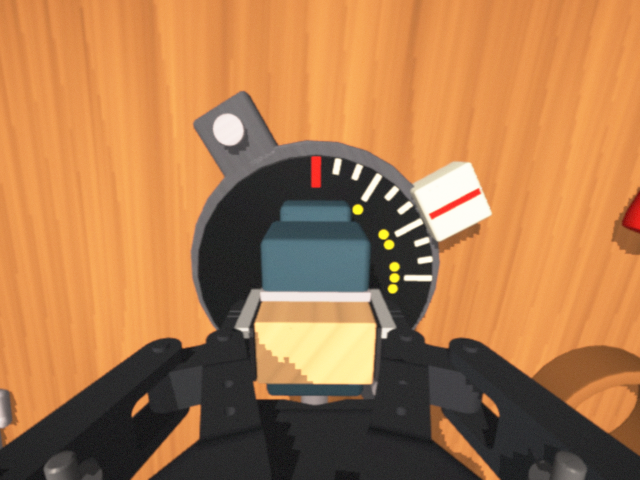

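In the wrist picture, the two-dot 60 mark at (408,228) lines up with the red index line, which runs (430,217) to (480,192). I'll open and lift.

{"method": "jog_arm", "body": {"rows": "0 0 0 0 0.3; 0 0 0 0 1; 0 0 0 0 1; 0 0 -10 0 1; 0 0 -40 0 1"}}

```text
time: 5.92
tool_pos: [0.5784, 0.204, 0.1118]
tool_rot: [-3.139, -0.122, 0.008]
wrist_force: [0.6, -0.2, 0.0]
width: 0.0852
```

{"method": "jog_arm", "body": {"rows": "0 0 -45 0 1; 0 0 -45 0 1; 0 0 -20 0 1; 0 0 0 0 1; 0 0 0 0 1"}}

```text
time: 6.55
tool_pos: [0.5797, 0.2042, 0.2321]
tool_rot: [-3.137, -0.12, -0.007]
wrist_force: [-0.3, 0.2, -0.2]
width: 0.0856
```

```bash
python3 go.py .580 .2016 .2 4.1
python3 - <<'E'
from h import *
cv2.imwrite("pics/wrist3.png",snapshot("wrist"))
cv2.imwrite("pics/scene3.png",snapshot("scene"))
E
```

```text
t 6.55 pos [0.5797 0.2042 0.2321] heading 4.4 tilt 0.28 q [0.28 0.3  1.12 0.   1.72 0.2 ] F [-0.3  0.2 -0.2] w 0.08560152144831133
shift mm [-0.1  2.7 32.1] yaw 0.3
```

View pics/wrist3.png

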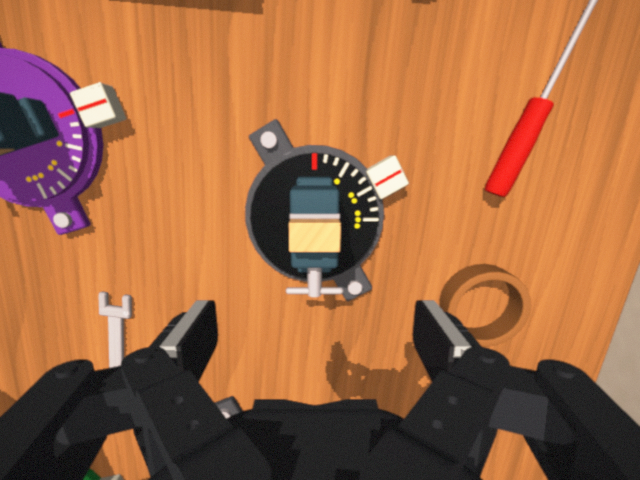

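View pics/scene3.png

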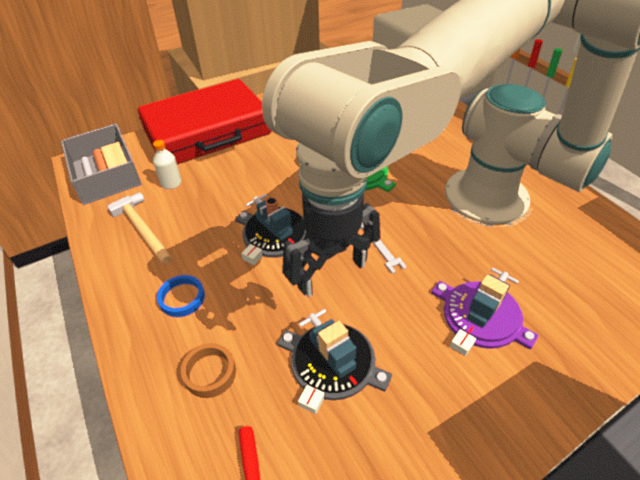

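After release, the 60 mark at (365,192) still points along the index line at (388,178). The gripper is clear, and the pipe vice looks the same as before.

```bash
python3 -c "
from cell import *
print(job_done())"
```

```text
the job is handed in; nothing more can be done
None
```

I turned the pine-block vice from about 9° to about 60° by pinching the block from above, then let go and lifted clear, and the job is handed in at about 6.6 s.

- **Reading:** in the wrist pictures before and after release, the two-dot 60 mark lined up with the red index line. I judged this by eye; my estimate is within 1–2°, against the 10° allowed.
- **Pipe vice:** the robot did not go near it, and it looks unchanged in the last scene picture. I did not measure its zero mark numerically.
- **Robot at the end:** the gripper was open with the TCP at 0.23 m height, and the wrist force was about zero. The largest sideways force I saw was about 11 N, while closing on the block.
- **Small disagreement:** the TCP sat 2–3 mm off the axis I had fitted from the pictures, which did not affect the turn. No check failed.

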